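# Draw the slot gauge from under a stack and gauge a groove

## Robot

A 6-joint arm with a two-finger parallel gripper is mounted at the origin on a cart in front of the work surface, level with it; the furniture and walls round the work are solid. World frame = base frame: x ahead of the robot, y to its left, z up, the work surface at z = 0. Lengths are in m, angles in rad, forces in N, time in s.
With the tool pointing down it reaches from about 0.2 to 0.875 m from the base axis. Payload 3.4 kg.
Tool frame: the origin (TCP) lies between the finger pads; the fingertips stand 19 mm ahead of it and the grasp point (between the pads) is the TCP (ctrl.tips_ahead is the distance from the TCP to the fingertips, in m); z points along the fingers, y is the direction in which the jaws open and shut (so a half turn about z gives the same grasp; the last joint's range is limited). The gripper opens to 94 mm and grips with 3 to 60 N. Pads are 16 mm wide; open, the fingers measure 119 mm over their backs; the gripper's body (75 mm by 177 mm) begins 78 mm behind the grasp point.
Start: joints at [1.108, 0.276, 1.505, -0, 1.361, -0.121], TCP at [0.193, 0.542, 0.224] pointing down, gripper open.
Joint ranges: [-2.89, 2.89], [-0.75, 2.08], [0.22, 2.7], [-1.18, 4.32], [0.11, 2.71], [-2.7, 2.7]. Speed limits (rad/s): [2.57, 2.57, 3.14, 3.14, 3.14, 3.14].

## Interface

Orientations are given as a 3x3 rotation matrix whose columns are the frame's x, y, z axes.
In Python, from plant import ctrl gives the robot as it stands. Calls block until the motion is done:
- ctrl.move_ptp(position, orientation): joint-space move of the TCP to a pose.
- ctrl.movel(position, rotation=None, vel=0.15, contact_N=None): straight line of the TCP; rotation=None keeps the orientation; vel is the mean speed in m/s. With contact_N (N) it stops when the force on the tool has changed by that much, and returns True; else False.
- ctrl.move_joints(angles): joint-space move.
- ctrl.move_gripper(opening): opening from 0.0 (shut) to 1.0 (fully open); the grip force is fixed at half the most; returns when the fingers have stopped.
- ctrl.hold(seconds).
- ctrl.ik(position, orientation): joint angles nearest the present ones, or None.
- ctrl.get_image(name): name is "scene" or "top"; returns a dict with "image" (420x560x3 uint8, red, green, blue), "fov_y" (degrees; the focal length in pixels is half the picture's height over the tangent of half this angle, whatever the lens; pixels are square), "cx", "cy" (the principal point, pixels), "R" (3x3) and "t" (3): a world point X has camera coordinates R X + t. Camera axes: x right, y down, z forward; pixel columns grow to the right and rows downward; lengths in m; the calibration is good to about 2 mm. A picture is of the moment at which its call begins. There is no depth.
A pose or a line that the arm cannot do raises ctrl.Unreachable and nothing moves.
- ctrl.job_done(): hands the job in, once; it reports no verdict.
Readings, each from a call of its own:
- ctrl.get_t(): time.
- ctrl.get_joint_positions(): joint angles.
- ctrl.get_dq(): joint speeds.
- ctrl.get_tau(): joint torques, N m.
- ctrl.get_tcp_pos(): TCP position.
- ctrl.get_ee_rot(): TCP orientation.
- ctrl.get_wrist_force(): force on the tool from outside, world axes, zero at the start.
- ctrl.get_moment(): the same for the moment, N m.
- ctrl.get_opening(): opening from 0.0 (shut) to 1.0 (fully open).
Only numpy, scipy, OpenCV 4.12 (cv2) and the standard library are available. Lean on these libraries where they do the work, as an engineer would, in place of code of your own. Each camera call takes 0.05 s, during which the arm holds its last target.

## Task

Draw the flat steel slot gauge out from under the stack of cartons through the notch of its tray, without touching the stack, so that the stack stays standing as it is and settles down into the tray. Check the groove of the block in the vice with it: push the long round-nosed go end in from the open mouth until it is fully home, take it out, turn the gauge round, and press the short square no-go end lightly against the same mouth, level and in line with the groove, to confirm that it does not enter. Then lay the gauge flat on the grey rubber mat and leave everything else where it is.

Things in the scene. Friction and masses are not known exactly. Their poses are not given: they have to be found in the camera images.
- gauge_middle (a point): Middle of the slot gauge's handle, half-way up: a flat steel bar 196 mm long, 8 mm thick, 0.2 kg, lying flat; x along the bar to the go end, z up. Ribbed dark handle: x -60 to +60 mm, 20 mm wide. Wider steel ends beyond it: go end at +x, no-go end at -x. It starts underside 5 mm above the bench; the stack (150 mm high) covers it from about x +41 on, so take it near x -25, clear of the stack.
- go_tip (a point): Foremost point of the gauge's go end (46 mm long, 30 mm wide, full round nose of radius 15 mm), half-way up its thickness, 106 mm from gauge_middle; x points out of the nose. At the start it lies about 65 mm deep under the lowest carton, on the tray's floor; the bar must come out by some 85 mm to clear the tray's lip.
- nogo_tip (a point): Middle of the square end face of the gauge's no-go end (30 mm long, 36 mm wide), half-way up its thickness, 90 mm from gauge_middle; axes as the gauge's (x points back along the bar to the go end). At the start it sticks out of the tray.
- slot_gauge: The slot gauge itself; origin under the middle of the handle (on its underside), axes as gauge_middle.
- sheet_tray: Fixed grey steel tray, inside 96 mm (x) by 84 mm (y); origin on the bench under its centre, floor 5 mm up. The front lip (outer face at x -50.5 mm) rises 22 mm above the floor, with a 46 mm wide notch down to the floor from which the gauge sticks out: draw it along the tray's -x. The lip holds back the cartons, which are wider than the notch. The other walls rise 14 mm.
- carton_large: Lowest of the stack: white card carton 72 x 87 x 50 mm, 0.28 kg, origin in the middle of its underside, long side along the tray's x. It rests on the gauge, underside 13 mm above the bench, its front 1 to 5 mm behind the lip. As the gauge leaves it tips back a little (up to 0.2 rad), then settles on the tray floor, 5 mm above the bench.
- carton_medium: Second of the stack: white card carton 62 x 72 x 42 mm, origin in the middle of its underside, on the large carton.
- carton_small: Third of the stack: white card carton 38 x 54 x 28 mm, origin in the middle of its underside, on the medium carton.
- round_tin: Top of the stack: round grey and white tin, 36 mm across, 18 mm high, origin in the middle of its underside.
- groove_mouth (a point): Middle of the groove's open mouth, on the groove's floor, 59 mm above the bench; x points into the groove, z up. The groove, in an aluminium block 60 mm long and 46 mm wide held by the fixed vice, is 32 mm wide, 13 mm deep, open above and at the mouth, and ends at a wall 46 mm in. The go end slides in until its nose meets that wall; the no-go end is 4 mm too wide.
- guide_block: The aluminium block with the groove, fixed in the vice; x points into the groove. Origin at the underside of its foot between the jaws, 30 mm behind the mouth and 32 mm below the groove's floor.
- bench_vise: Small blue bench vice, 108 x 62 x 53 mm, fixed to the bench; its origin is on the bench under its middle. Its screw points to the right of the groove's inward direction. Its jaws stand 53 mm high under the block.
- mat_middle (a point): Middle of the upper face of a thin grey rubber mat (232 mm along its x, 120 mm along its y, 2 mm thick), fixed to the bench.
- tool_pot: Fixed obstacle: black pot with tools, 76 x 85 x 150 mm, at the back between tray and vice; origin in the middle of its underside.
- nozzle_bottle: Bystander: white bottle with a nozzle, 34 mm across, 104 mm high, standing at the left; origin in the middle of its underside.
- flux_jar: Bystander: low jar with a yellow lid, 54 mm across, 38 mm high, at the right; origin in the middle of its underside.
- black_tape: Bystander: roll of black tape lying flat, 62 mm across, 19 mm high, near the front left; origin in the middle of its underside.
- battery: Bystander: battery lying on its side between the mat and the pot, 50 mm long along its y, 15 mm thick; origin in the middle of its underside.
Mind the look-alikes: they are no part of the job. Of the things that look like the carton_medium, the larger one is meant. Of the things that look like the round_tin, the smaller one is meant.

How it is judged:
On the way, in this order (a step that is already met when the one before it is completed fails the run):
1. the gauge is drawn clear of the tray through the notch, and the stack stands upright in its order on the tray floor (x of go_tip in the frame of sheet_tray below -0.052 m and angle between each of carton_large, carton_medium, carton_small, round_tin's own z axis and vertical below 0.1 rad and linear speed of each of carton_large, carton_medium, carton_small, round_tin below 0.02 m/s and horizontal distance between carton_large and sheet_tray below 0.02 m and horizontal distance between carton_large and carton_medium below 0.03 m and horizontal distance between carton_medium and carton_small below 0.03 m and horizontal distance between carton_small and round_tin below 0.03 m and height (world z) of carton_large below 0.009 m and height (world z) of carton_medium above 0.045 m and height (world z) of carton_small above 0.087 m and height (world z) of round_tin above 0.115 m), for 0.2 s.
2. the go end lies fully home in the groove: its nose within 5 mm of the end wall, level and in line (x of go_tip in the frame of groove_mouth between 0.041 and 0.048 m and y of go_tip in the frame of groove_mouth between -0.004 and 0.004 m and z of go_tip in the frame of groove_mouth between 0 and 0.0125 m and angle between the x axis of slot_gauge and the x axis of groove_mouth, either way round below 0.1 rad and angle between slot_gauge's own z axis and vertical below 0.12 rad), for 0.1 s.
3. the no-go end is pressed (over 1 N) against the groove's mouth, level and in line with it, and does not enter (x of nogo_tip in the frame of groove_mouth between -0.005 and 0.004 m and y of nogo_tip in the frame of groove_mouth between -0.008 and 0.008 m and z of nogo_tip in the frame of groove_mouth between -0.001 and 0.0125 m and angle between the x axis of slot_gauge and the x axis of groove_mouth, either way round below 0.15 rad and angle between slot_gauge's own z axis and vertical below 0.15 rad and contact force between slot_gauge and guide_block above 1 N).
At the end, for the whole second after the job is handed in: The gauge lies flat and still on the rubber mat, both tips over it (4 mm grace); the stack stands at rest, upright within 0.1 rad, in its old order: the large carton on the tray floor within 20 mm of the tray's middle, each other within 30 mm of the one below (x of go_tip in the frame of mat_middle between -0.12 and 0.12 m and y of go_tip in the frame of mat_middle between -0.064 and 0.064 m and height (world z) of each of go_tip, nogo_tip below 0.011 m and x of nogo_tip in the frame of mat_middle between -0.12 and 0.12 m and y of nogo_tip in the frame of mat_middle between -0.064 and 0.064 m and angle between each of carton_large, carton_medium, carton_small, round_tin's own z axis and vertical below 0.1 rad and linear speed of each of carton_large, carton_medium, carton_small, round_tin below 0.02 m/s and horizontal distance between carton_large and sheet_tray below 0.02 m and horizontal distance between carton_large and carton_medium below 0.03 m and horizontal distance between carton_medium and carton_small below 0.03 m and horizontal distance between carton_small and round_tin below 0.03 m and height (world z) of carton_large below 0.009 m and height (world z) of carton_medium above 0.045 m and height (world z) of carton_small above 0.087 m and height (world z) of round_tin above 0.115 m and angle between slot_gauge's own z axis and vertical below 0.05 rad and linear speed of slot_gauge below 0.01 m/s); the robot touches nothing.
It fails at once if the robot touches the stack (contact force between any of the fingers, the arm and carton_large above 1 N or contact force between any of the fingers, the arm and carton_medium above 1 N or contact force between any of the fingers, the arm and carton_small above 1 N or contact force between any of the fingers, the arm and round_tin above 1 N).
It fails at once if the stack topples or something falls from it (angle between any of carton_large, carton_medium, carton_small, round_tin's own z axis and vertical above 0.5 rad or height (world z) of round_tin below 0.1 m).
It fails at once if a bystander is moved by more than 25 mm or knocked over (distance of any of nozzle_bottle, flux_jar, black_tape, battery from where it was at the start of the episode above 0.025 m or angle between any of nozzle_bottle, flux_jar's own z axis and vertical above 0.5 rad).
It also fails if it takes over 64 s, if anything falls off the work surface, if the arm or the gripper's body presses on something with over 40 N, if the wrist force passes 120 N, or if a joint passes its speed limit or range.

## Working session

There is one attempt and no reset: what is moved stays moved. The work goes in short steps, each a Python script; the robot and the scene stay as the last script left them, time stands still between calls to the robot, and variables do not carry over. Pictures are saved under pics/ and viewed, and the job is handed in when it is done.

```bash
ls; mkdir -p pics; python3 - <<'E'
from plant import ctrl
import cv2,numpy as np
for n in("scene","top"):
    d=ctrl.get_image(n); cv2.imwrite(f"pics/{n}0.png",d["image"][:,:,::-1])
    print(n,d["fov_y"],d["cx"],d["cy"],d["R"],d["t"])
print(ctrl.get_t(),ctrl.tips_ahead,ctrl.get_ee_rot())
E
```

```text
pics
scene 52.144406604793716 275.6082234474133 208.33718986733948 [[ 0.86137481 -0.50785155 -0.01096571]
 [-0.26729836 -0.43480067 -0.85994184]
 [ 0.43195489  0.74366335 -0.51027423]] [-0.42121433  0.21621245  1.04713118]
top 56.947077712038265 282.99490964200584 209.61236118413728 [[ 0.01731087 -0.99963834  0.02057977]
 [-0.99700455 -0.01880973 -0.07502082]
 [ 0.07538079 -0.01921945 -0.99696958]] [-0.03143356  0.52507196  0.92434774]
0.1 0.019 [[-9.42140960e-01  3.35216219e-01 -7.05869983e-04]
 [ 3.35216905e-01  9.42139937e-01 -1.40212273e-03]
 [ 1.95014022e-04 -1.55761680e-03 -9.99998768e-01]]
```

View pics/scene0.png

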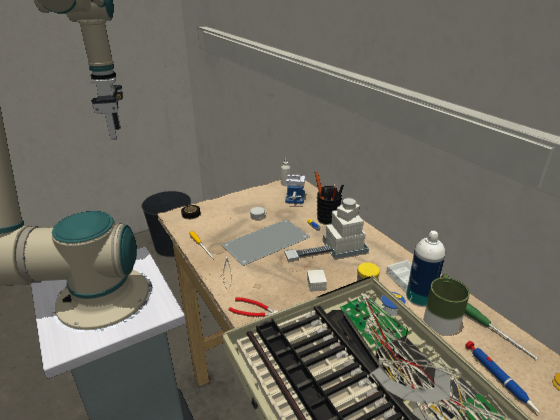

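View pics/top0.png

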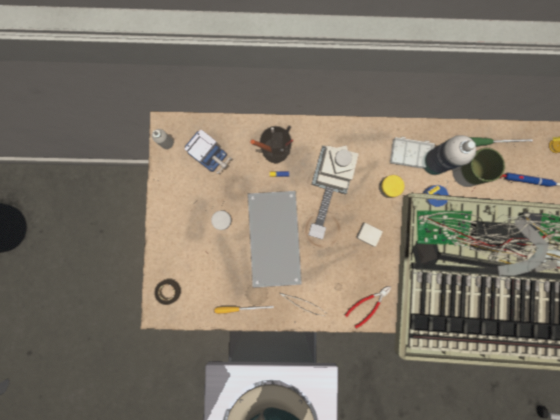

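```bash
python3 - <<'E'
import cv2
t=cv2.imread("pics/top0.png"); s=cv2.imread("pics/scene0.png")
def c(im,x,y,w,h,k,n): cv2.imwrite(f"pics/{n}.png",cv2.resize(im[y:y+h,x:x+w],None,fx=k,fy=k,interpolation=cv2.INTER_CUBIC))
c(t,175,120,75,60,10,"c_vice"); c(t,295,135,90,110,5,"c_tray"); c(t,240,180,70,120,5,"c_mat"); c(s,270,150,110,120,5,"c_s")
E
```

```text
(no output)
```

View pics/c_vice.png

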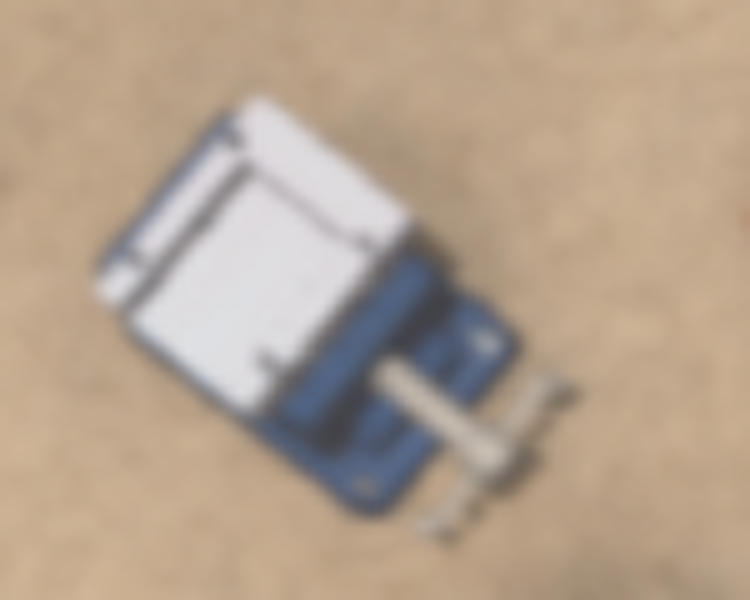

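View pics/c_tray.png

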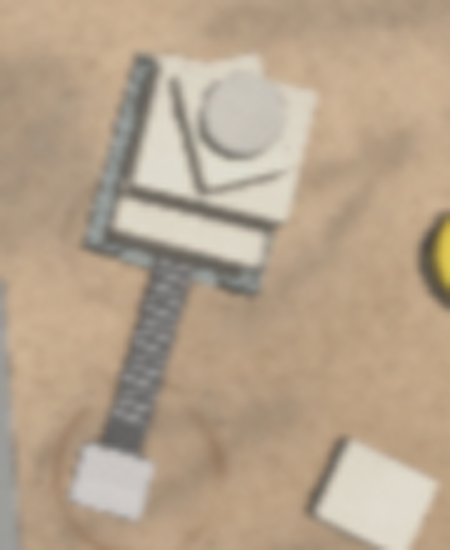

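View pics/c_s.png

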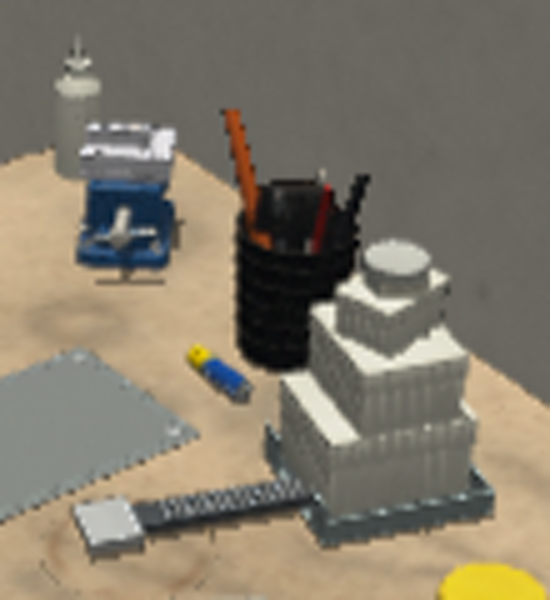

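View pics/c_mat.png

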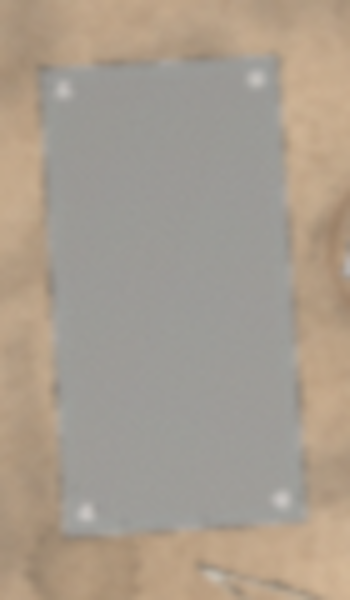

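```bash
cat > h.py <<'E'
import numpy as np,cv2
from plant import ctrl
from scipy.optimize import least_squares
CAM={}
def cam(n,im=False):
    d=ctrl.get_image(n); return d
import pickle,os
def cams():
    if not os.path.exists("cam.pkl"):
        c={n:{k:v for k,v in ctrl.get_image(n).items()} for n in("scene","top")}
        pickle.dump(c,open("cam.pkl","wb"))
    return pickle.load(open("cam.pkl","rb"))
def proj(c,X):
    X=np.atleast_2d(X); f=210/np.tan(np.radians(c["fov_y"])/2)
    p=X@np.array(c["R"]).T+np.array(c["t"]); return p[:,:2]/p[:,2:]*f+[c["cx"],c["cy"]]
def unproj(c,uv,z):
    f=210/np.tan(np.radians(c["fov_y"])/2); R=np.array(c["R"]);t=np.array(c["t"])
    o=-R.T@t; uv=np.atleast_2d(uv); d=np.c_[(uv-[c["cx"],c["cy"]])/f,np.ones(len(uv))]@R
    return o+d*((z-o[2])/d[:,2:])
def Rz(a): return np.array([[np.cos(a),-np.sin(a),0],[np.sin(a),np.cos(a),0],[0,0,1]])
def place(p,L): return np.atleast_2d(L)@Rz(p[2]).T+[p[0],p[1],0]
def fit(obs,p0):
    # obs: list of (cam, local pts, pixels)
    r=lambda p:np.concatenate([(proj(c,place(p,L))-np.array(uv)).ravel() for c,L,uv in obs])
    s=least_squares(r,p0); return s.x,r(s.x).reshape(-1,2)
def crop2px(uv,x0,y0,k): return (np.array(uv,float)+.5)/k-.5+[x0,y0]
def tool(yaw): # tool z down, tool x along yaw
    c,s=np.cos(yaw),np.sin(yaw); return np.array([[c,s,0],[s,-c,0],[0,0,-1]])
E
cat > m.py <<'E'
from h import *
np.set_printoptions(precision=4,suppress=True)
C=cams();T=C["top"];S=C["scene"]
print("campos",-np.array(T["R"]).T@T["t"],-np.array(S["R"]).T@S["t"])
# block, origin mouth; x into groove
zt=.072
px=crop2px([(255,95),(415,225),(250,415),(98,287)],175,120,10)
L=[(.06,.023,zt),(.06,-.023,zt),(0,-.023,zt),(0,.023,zt)]
w=unproj(T,px,zt);print(w)
b,r=fit([(T,L,px)],[*w[2:4].mean(0)[:2],-.7]);print("groove",b,np.degrees(b[2]),r.round(2).tolist())
# gauge: unknown pose; top z .013
px=crop2px([(80,445),(156,459),(137,520),(68,503)],295,135,5)
w=unproj(T,px,.013);print(w)
L=[(-.06,.018,.013),(-.06,-.018,.013),(-.09,-.018,.013),(-.09,.018,.013)]
h=crop2px([(150,264),(103,440),(190,272),(143,450)],295,135,5);hw=unproj(T,h,.013)
print("handle yaw",np.degrees([np.arctan2(*(hw[i]-hw[i+1])[[1,0]]) for i in(0,2)]),hw)
g,r=fit([(T,L,px)],[w[:,0].mean()+.075,w[:,1].mean(),-.2]);print("gauge",g,np.degrees(g[2]),r.round(2).tolist())
px=crop2px([(40,68),(277,58),(305,520),(63,535)],240,180,5)
L=[(.116,.06,.002),(.116,-.06,.002),(-.116,-.06,.002),(-.116,.06,.002)]
m,r=fit([(T,L,px)],[.4,0,0]);print("mat",m,r.round(2).tolist())
px=crop2px([(85,246),(258,293)],295,135,5);w=unproj(T,px,.027);d=w[0]-w[1];print("lip",w,np.linalg.norm(d),np.degrees(np.arctan2(d[1],d[0]))-90)
pickle.dump((b,g,m),open("poses.pkl","wb"))
E
python3 m.py
```

```text
campos [ 0.4544 -0.0038  0.9616] [-0.0317 -0.8986  0.7156]
[[0.7062 0.1757 0.072 ]
 [0.6763 0.1376 0.072 ]
 [0.6308 0.1743 0.072 ]
 [0.66   0.2104 0.072 ]]
groove [ 0.6447  0.193  -0.6658] -38.14645842454557 [[0.7, 0.06], [-0.1, -0.6], [-0.27, 0.08], [-0.32, 0.46]]
[[ 0.4929 -0.0904  0.013 ]
 [ 0.4867 -0.1279  0.013 ]
 [ 0.4567 -0.1188  0.013 ]
 [ 0.4644 -0.0849  0.013 ]]
handle yaw [-14.3132 -14.2479] [[ 0.5831 -0.124   0.013 ]
 [ 0.4956 -0.1017  0.013 ]
 [ 0.5795 -0.1439  0.013 ]
 [ 0.4911 -0.1214  0.013 ]]
gauge [ 0.5485 -0.1214 -0.2138] -12.249966490934222 [[0.27, -0.3], [-0.66, 0.27], [0.44, 0.0], [-0.06, 0.02]]
mat [ 0.4556 -0.001   0.0731] [[-0.33, -0.29], [0.36, -0.84], [0.26, 0.6], [-0.28, 0.49]]
lip [[ 0.5894 -0.0904  0.027 ]
 [ 0.568  -0.1751  0.027 ]] 0.08737866591612661 -14.161292174008125
```

```bash
cat > ov.py <<'E'
from h import *
def overlay(img,c,polys,x0,y0,w,h,k,name):
    im=cv2.resize(img[y0:y0+h,x0:x0+w,::-1],None,fx=k,fy=k,interpolation=cv2.INTER_CUBIC)
    for P,col in polys:
        uv=(proj(c,P)-[x0,y0]+.5)*k-.5
        cv2.polylines(im,[np.round(uv*8).astype(np.int32)],True,col,1,cv2.LINE_AA,3)
    cv2.imwrite(f"pics/{name}.png",im)
def rect(p,x0,x1,hw,z): return place(p,[(x0,hw,z),(x1,hw,z),(x1,-hw,z),(x0,-hw,z)])
def blockpolys(b): return [(rect(b,0,.06,.023,.072),(0,0,255)),(rect(b,0,.046,.016,.072),(0,200,0)),(rect(b,0,.046,.016,.059),(255,0,255))]
def gaugepolys(g,zb=.005): return [(rect(g,-.09,-.06,.018,zb+.008),(0,0,255)),(rect(g,-.09,-.06,.018,zb),(0,0,255)),(rect(g,-.06,.06,.01,zb+.008),(0,200,0))]
E
python3 - <<'E'
from ov import *
C=cams();b,g,m=pickle.load(open("poses.pkl","rb"))
g=np.array([.549,-.1258,np.radians(-14.25)])
for n,bx,gx in(("top",(180,125,65,50,6),(295,180,60,65,6)),("scene",(275,165,45,45,8),(275,225,75,45,8))):
    c=C[n]; overlay(c["image"],c,blockpolys(b),*bx,"ob_"+n); overlay(c["image"],c,gaugepolys(g),*gx,"og_"+n)
    
a=[cv2.imread(f"pics/{k}.png") for k in("ob_top","ob_scene","og_top","og_scene")]
def st(p,q):
    h=max(p.shape[0],q.shape[0]); f=lambda i:cv2.copyMakeBorder(i,0,h-i.shape[0],0,6,0)
    return np.hstack([f(p),f(q)])
cv2.imwrite("pics/o1.png",st(a[0],a[1]));cv2.imwrite("pics/o2.png",cv2.resize(st(a[2],a[3]),None,fx=.8,fy=.8))
E
```

```text
(no output)
```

View pics/o1.png

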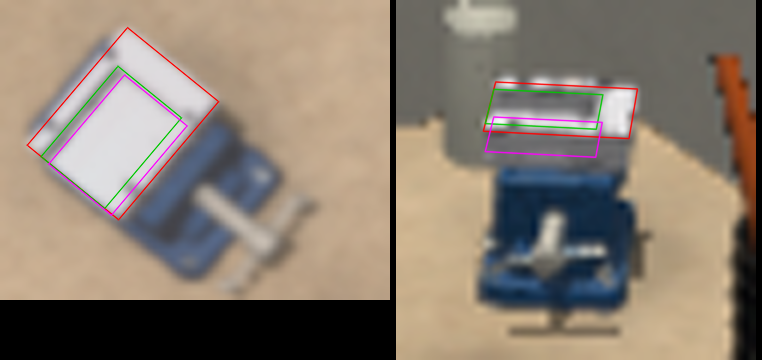

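View pics/o2.png

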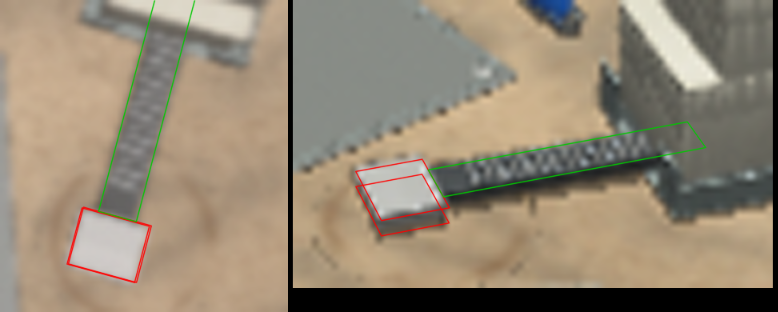

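```bash
python3 - <<'E'
from h import *
np.set_printoptions(precision=3,suppress=True)
b,g,m=pickle.load(open("poses.pkl","rb"))
g=np.array([.549,-.1258,np.radians(-14.25)]); gx=-.025
for off in(0,np.pi):
    P=place(g,[(gx,0,.0245)])[0]
    print("grasp",off,ctrl.ik(P,tool(g[2]+off)), ctrl.ik(P-[.0,0,-.08],tool(g[2]+off)))
    # go home: gauge middle at mouth -60mm
    for d in (-.06-.06,-.06): print(" go",ctrl.ik(place(b,[(d+gx,0,.079)])[0],tool(b[2]+off)))
    for d in (-.09-.05,-.09):
        print(" nogo",ctrl.ik(place(b,[(d-gx,0,.079)])[0],tool(b[2]+off+np.pi)))
        print(" nogo-",ctrl.ik(place(b,[(d-gx,0,.079)])[0],tool(b[2]+off-np.pi)))
    for a in(0,np.pi): print(" mat",ctrl.ik(place([m[0],m[1],m[2]],[(0,0,.0215)])[0],tool(m[2]+off+a)))
print(ctrl.get_joint_positions(),ctrl.get_opening())
E
```

```text
grasp 0 [-0.353  0.411  1.863 -0.     0.868  1.466] [-0.353  0.317  1.766 -0.     1.058  1.466]
 go [ 0.374  0.426  1.659 -0.     1.056  2.61 ]
 go [ 0.291  0.461  1.597 -0.     1.084  2.528]
 nogo [ 0.331  0.443  1.629 -0.     1.069 -0.574]
 nogo- [ 0.331  0.443  1.629 -0.     1.069 -0.574]
 nogo [ 0.265  0.474  1.573 -0.     1.095 -0.64 ]
 nogo- [ 0.265  0.474  1.573 -0.     1.095 -0.64 ]
 mat [-0.155  0.319  2.043 -0.     0.78   1.343]
 mat [-0.155  0.319  2.043 -0.     0.78  -1.799]
grasp 3.141592653589793 [-0.353  0.411  1.863 -0.     0.868 -1.676] [-0.353  0.317  1.766 -0.     1.058 -1.676]
 go [ 0.374  0.426  1.659 -0.     1.056 -0.531]
 go [ 0.291  0.461  1.597 -0.     1.084 -0.614]
 nogo [ 0.331  0.443  1.629 -0.     1.069  2.568]
 nogo- [ 0.331  0.443  1.629 -0.     1.069  2.568]
 nogo [ 0.265  0.474  1.573 -0.     1.095  2.502]
 nogo- [ 0.265  0.474  1.573 -0.     1.095  2.502]
 mat [-0.155  0.319  2.043 -0.     0.78  -1.799]
 mat [-0.155  0.319  2.043 -0.     0.78   1.343]
[ 1.108  0.276  1.506 -0.     1.361 -0.121] 1.0041614869049793
```

```bash
cat > run1.py <<'E'
from h import *
np.set_printoptions(precision=4,suppress=True)
g=np.array([.549,-.1258,np.radians(-14.25)]); gx=-.027
P=place(g,[(gx,0,.0245)])[0]; R=tool(g[2]+np.pi)
ctrl.move_ptp([.36,.12,.30],R)
ctrl.move_gripper(.5)
ctrl.move_ptp(P+[0,0,.10],R)
ctrl.movel(P+[0,0,.02],vel=.12)
print(ctrl.get_t(),ctrl.get_wrist_force(),ctrl.get_tcp_pos()-P)
d=ctrl.get_image("top");cv2.imwrite("pics/g1.png",cv2.resize(d["image"][140:260,270:390,::-1],None,fx=5,fy=5,interpolation=2))
d=ctrl.get_image("scene");cv2.imwrite("pics/g2.png",cv2.resize(d["image"][170:270,260:390,::-1],None,fx=5,fy=5,interpolation=2))
E
python3 run1.py
```

```text
4.8417 [ 0.0328 -0.5629  0.3987] [0.0006 0.0001 0.0207]
```

View pics/g1.png

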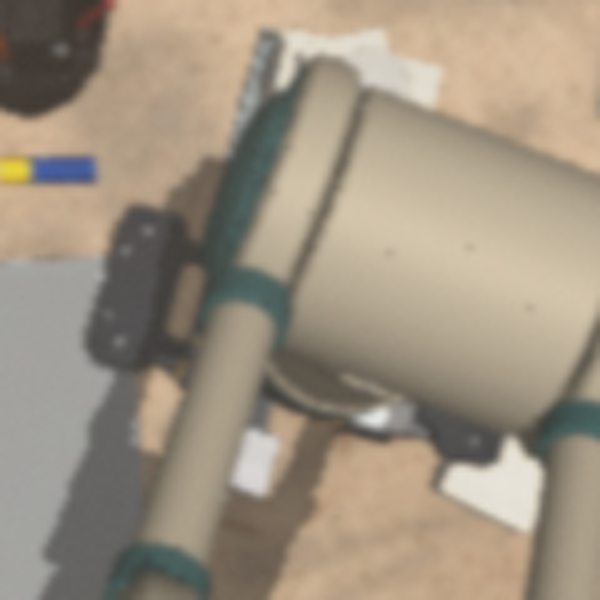

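View pics/g2.png

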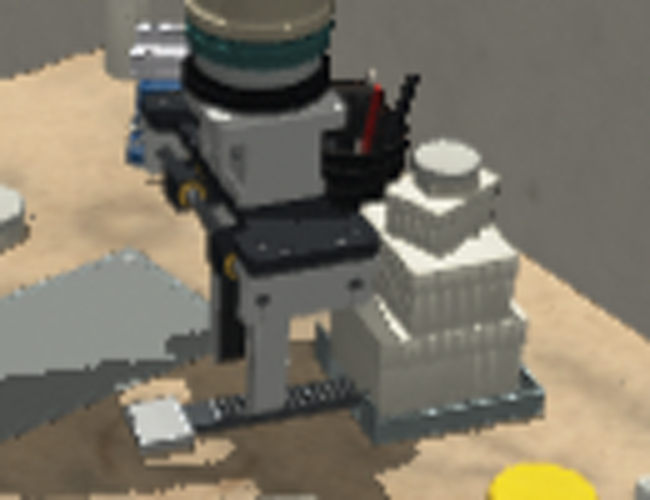

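```bash
cat > run2.py <<'E'
from h import *
np.set_printoptions(precision=4,suppress=True)
g=np.array([.549,-.1258,np.radians(-14.25)]); gx=-.027
P=place(g,[(gx,0,.0245)])[0]; d=np.array([np.cos(g[2]),np.sin(g[2]),0])
print("c",ctrl.movel(P,vel=.04,contact_N=6),ctrl.get_tcp_pos()-P)
ctrl.move_gripper(0); print(ctrl.get_opening(),ctrl.get_wrist_force(),ctrl.get_tcp_pos()-P)
for s in(.03,.06,.085,.105):
    ctrl.movel(P-d*s,vel=.035); print(s,ctrl.get_wrist_force(),ctrl.get_tcp_pos()-(P-d*s))
ctrl.hold(.3);print(ctrl.get_t(),ctrl.get_opening(),ctrl.get_wrist_force())
i=ctrl.get_image("top");cv2.imwrite("pics/p1.png",cv2.resize(i["image"][120:270,270:410,::-1],None,fx=4,fy=4,interpolation=2))
i=ctrl.get_image("scene");cv2.imwrite("pics/p2.png",cv2.resize(i["image"][170:290,260:400,::-1],None,fx=5,fy=5,interpolation=2))
E
python3 run2.py
```

```text
c False [-0.0001  0.     -0.0002]
0.20707014142068847 [-0.2943  0.7929  1.0711] [0.0001 0.     0.0001]
0.03 [ 7.0424 -1.9876 -2.1056] [ 0.0046 -0.0016  0.0011]
0.06 [-1.7763 -0.3617 -1.0503] [-0.0012  0.0004 -0.0003]
0.085 [-0.0942 -0.7989 -1.5112] [ 0.0002 -0.0001  0.0001]
0.105 [ 0.2738  0.3418 -1.7812] [ 0.0002 -0.0001  0.0001]
10.0417 0.2068091387582839 [-0.031   0.4347 -2.0929]
```

View pics/p1.png

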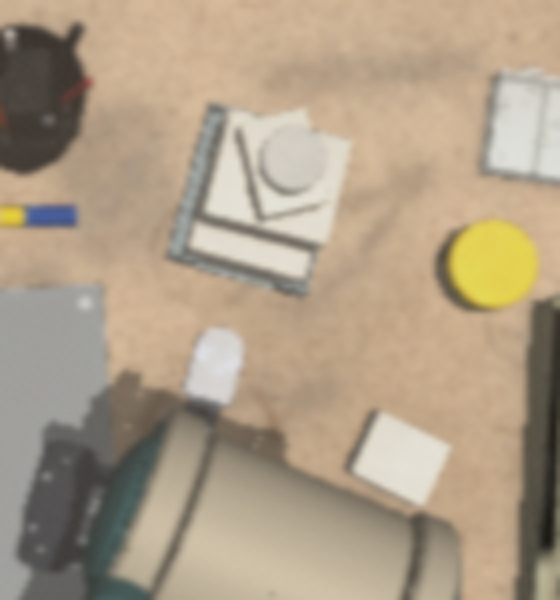

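View pics/p2.png

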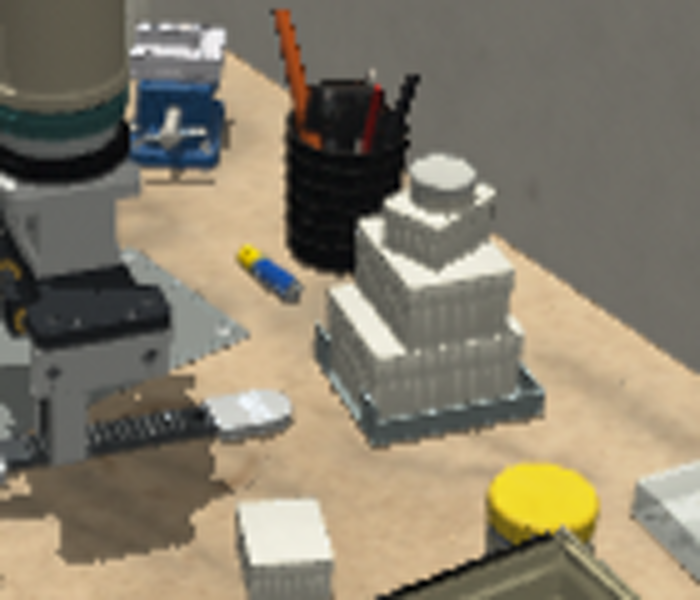

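```bash
cat > run3.py <<'E'
from ov import *
np.set_printoptions(precision=4,suppress=True)
C=cams();T=C["top"]
print("nose",unproj(T,[324.6,201.6],.013),ctrl.get_tcp_pos())
b,g,m=pickle.load(open("poses.pkl","rb")); d=np.array([np.cos(b[2]),np.sin(b[2]),0])
p=ctrl.get_tcp_pos(); ctrl.movel(p+[0,0,.05],vel=.15)
R=tool(b[2]+np.pi)
ctrl.move_ptp([.36,.06,.26],tool(-.45+np.pi))
M=np.array([b[0],b[1],0])
pre=M-d*(.133+.03)+[0,0,.081]
ctrl.move_ptp(pre+[0,0,.06],R)
ctrl.movel(pre,vel=.12); ctrl.hold(.2)
tp=ctrl.get_tcp_pos();print(ctrl.get_t(),tp-pre,ctrl.get_wrist_force())
# gauge model from tcp
e=ctrl.get_ee_rot(); yaw=np.arctan2(-e[1,0],-e[0,0]); gp=np.array([*(tp[:2]+.027*np.array([np.cos(yaw),np.sin(yaw)])),yaw])
print("yaw",np.degrees(yaw),e[:,2])
def gp_polys(gp,zb):
    a=np.linspace(-np.pi/2,np.pi/2,15); N=[(.091+.015*np.cos(t),.015*np.sin(t)) for t in a]
    o=[]
    for z in(zb,zb+.008): o.append((place(gp,[(.06,-.015,z)]+[(x,y,z) for x,y in N]+[(.06,.015,z)]),(0,140,255)))
    return o
zb=tp[2]-.0195
for n,bx in(("top",(150,115,85,75,8)),("scene",(235,155,80,50,9))):
    i=ctrl.get_image(n); cv2.imwrite(f"pics/raw3_{n}.png",i["image"][:,:,::-1]); overlay(i["image"],i,blockpolys(b)+gp_polys(gp,zb),*bx,"m3_"+n)
E
python3 run3.py
```

```text
nose [[ 0.5478 -0.1244  0.013 ]] [ 0.4211 -0.0933  0.0245]
13.6167 [0.0007 0.0002 0.0011] [-0.3693 -0.5313 -1.7507]
yaw -38.15074554495181 [ 0.0019  0.0008 -1.    ]
```

View pics/m3_top.png

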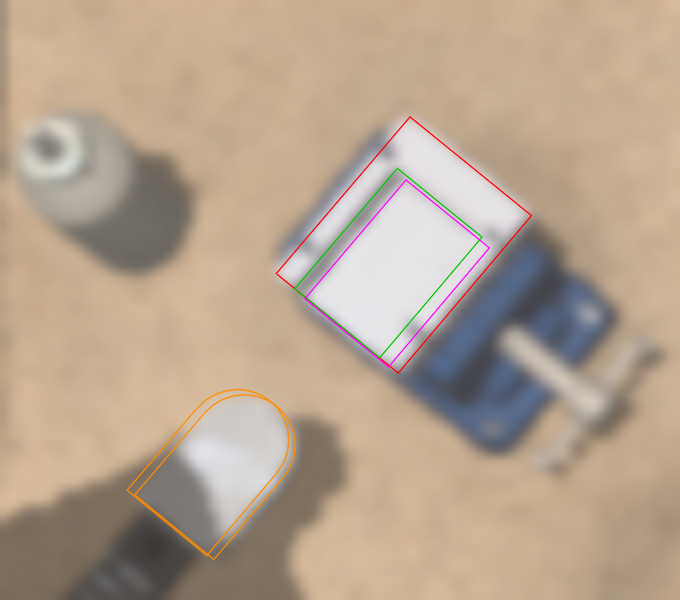

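View pics/m3_scene.png

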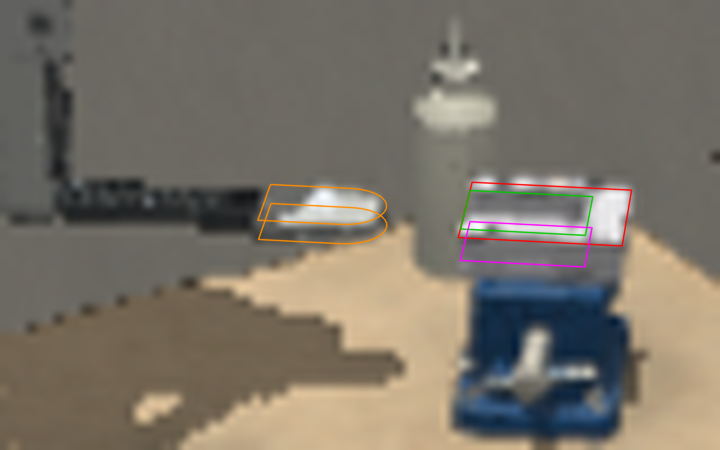

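```bash
cat > edge.py <<'E'
from ov import *
from scipy.ndimage import map_coordinates
def edges(img,c,A,B,n=9,half=3.0,sign=0):
    """subpixel max-gradient offset (px, along left normal of A->B in image) at n samples"""
    g=cv2.cvtColor(np.ascontiguousarray(img),cv2.COLOR_RGB2GRAY).astype(float)
    a,bb=proj(c,A)[0],proj(c,B)[0]; t=(bb-a)/np.linalg.norm(bb-a); nrm=np.array([t[1],-t[0]])
    s=np.arange(-half,half+.01,.1); out=[]
    for f in np.linspace(.12,.88,n):
        q=a+(bb-a)*f+s[:,None]*nrm
        v=map_coordinates(g,[q[:,1],q[:,0]],order=1); v=cv2.GaussianBlur(v.reshape(1,-1),(0,0),4).ravel()
        dv=np.gradient(v); dv=dv*sign if sign else abs(dv); k=dv.argmax(); out.append((s[k],v[0],v[-1]))
    return np.array(out)
E
python3 - <<'E'
from edge import *
np.set_printoptions(precision=1,suppress=True,linewidth=150)
b,g,m=pickle.load(open("poses.pkl","rb")); C=cams();T=C["top"]
r=cv2.imread("pics/raw3_top.png")[:,:,::-1]; 
P=rect(b,0,.06,.023,.072)
for nm,i,j in(("left",0,1),("end",1,2),("right",2,3),("mouth",3,0)):
    for im in(T["image"],r):
        o=edges(im,T,P[i],P[j]); print(nm,o[:,0],o[4,1:])
G=rect(b,0,.046,.016,.072)
for nm,i,j in(("gl",0,1),("gend",1,2),("gr",2,3)): 
    o=edges(r,T,G[i],G[j],half=2); print(nm,o[:,0],o[4,1:])
E
```

```text
left [ 0.2  0.4  0.2  0.3  0.3  0.4  0.2 -1.6  0.2] [165.9 151.4]
left [ 0.2  0.3  0.3  0.3  0.3  0.4  0.3 -1.6  0.3] [175.2 160.1]
end [ 0.1  0.1  0.2 -0.2  0.1  0.1  0.2  0.1  0.3] [219.8 152.3]
end [ 0.1  0.2  0.2 -0.1  0.3  0.3  0.2  0.2  0.3] [227.8 161.1]
right [-0.3 -0.2 -0.3 -0.1 -0.1 -0.3  0.1 -0.1 -0.2] [219.   96.7]
right [-0.3 -0.2 -0.3 -0.1 -0.1 -0.3  0.1  0.  -0.1] [226.5 101.6]
mouth [-0.2 -0.1  0.  -0.1 -0.1 -0.1  0.   1.6 -0.7] [222.3 157.5]
mouth [-0.2  0.   0.1  0.   0.  -0.1  0.   1.6 -0.8] [229.3 166.5]
gl [ 0.4 -1.4 -1.3 -1.3  0.5  0.5  0.6 -1.3  0.5] [199.1 218. ]
gend [ 0.3  0.7  0.8  0.8 -1.  -1.  -1.1  0.9 -0.8] [223.9 224. ]
gr [ 1.4  1.5  1.5  1.4  1.4  1.5 -0.2  1.2  1.4] [228.9 214.1]
```

```bash
python3 - <<'E'
from edge import *
np.set_printoptions(precision=1,suppress=True,linewidth=150)
C=cams();T=C["top"]
tp=np.array(ctrl.get_tcp_pos());e=np.array(ctrl.get_ee_rot()); yaw=np.arctan2(-e[1,0],-e[0,0]); gp=np.array([*(tp[:2]+.027*np.array([np.cos(yaw),np.sin(yaw)])),yaw])
r=cv2.imread("pics/raw3_top.png")[:,:,::-1]; zb=tp[2]-.0195
for z in(zb,zb+.008):
    for s in(1,-1):
        A,B=place(gp,[(.062,s*.015,z),(.091,s*.015,z)]); o=edges(r,T,A[None],B[None]); print(s,z,o[:,0],o[0,1:],o[-1,1:])
    A,B=place(gp,[(.106,.006,z),(.106,-.006,z)]);o=edges(r,T,A[None],B[None]); print("nose",o[:,0],o[4,1:])
    A,B=place(gp,[(.06,.015,z),(.06,-.015,z)]);o=edges(r,T,A[None],B[None],half=2.5); print("shoulder",o[:,0],o[4,1:])
for s in(1,-1):
    A,B=place(gp,[(.035,s*.01,zb+.008),(.058,s*.01,zb+.008)]); o=edges(r,T,A[None],B[None]); print("hd",s,o[:,0])
E
python3 - <<'E'
import cv2
cv2.imwrite("pics/z3.png",cv2.resize(cv2.imread("pics/raw3_top.png")[155:195,155:200],None,fx=14,fy=14,interpolation=cv2.INTER_CUBIC))
E
```

```text
1 0.06221965097737803 [ 2.3  2.1  2.   1.4  1.4 -0.9 -0.5 -1.4 -1.2] [119.9 143.9] [210. 192.]
-1 0.06221965097737803 [0.4 0.3 0.2 0.3 0.4 0.3 0.2 0.2 0.2] [115.9 130.1] [115.  216.9]
nose [-0.4 -0.4 -0.5 -0.6 -0.9 -0.9 -1.2 -1.3 -1.1] [203.2 183.4]
shoulder [-0.2 -0.3 -0.4 -0.1 -0.2 -0.4 -0.5 -0.2  1.8] [ 64.3 120.9]
1 0.07021965097737803 [ 1.9  1.3  1.   0.3  0.4 -1.9 -1.5 -2.1 -2.1] [119.2 171.8] [205.4 191.1]
-1 0.07021965097737803 [-0.5 -0.7 -0.8 -0.7 -0.6 -0.7 -0.8 -0.8 -0.7] [112.  123.2] [115.  215.7]
nose [-1.  -0.5 -0.4 -0.4 -0.4 -0.6 -0.8 -0.9 -1.1] [203.9 183.3]
shoulder [-0.3 -0.4 -0.2 -0.2  0.  -0.1 -0.2 -0.3 -0.2] [ 62.  119.9]
hd 1 [-0.6 -0.9 -0.9 -0.9 -0.6 -0.8 -0.8 -0.7 -0.9]
hd -1 [-1.5 -1.6 -1.4 -1.6 -1.7 -1.4 -1.4 -1.3 -1.5]
```

View pics/z3.png

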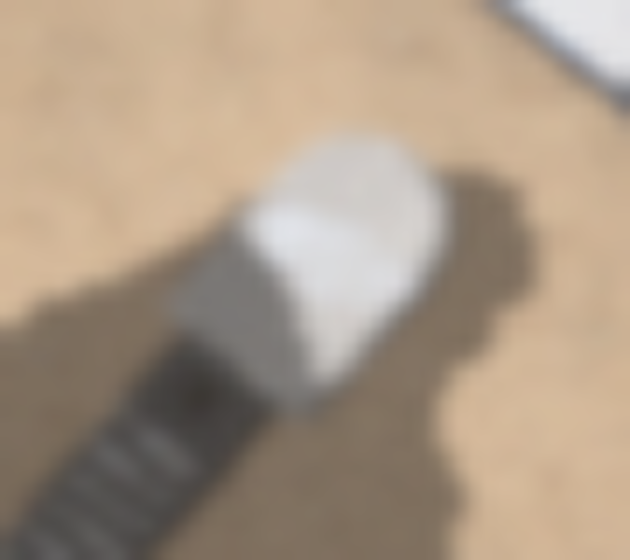

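```bash
cat > run4.py <<'E'
from h import *
np.set_printoptions(precision=4,suppress=True)
b,g,m=pickle.load(open("poses.pkl","rb"))
M=np.array([b[0],b[1],0]); Q=Rz(b[2])
def W(x,y,z): return M+Q@[x,y,z]
def L(): return Q.T@(np.array(ctrl.get_tcp_pos())-M)
Z=.081
print(ctrl.movel(W(-.133-.005,.0008,Z),vel=.08,contact_N=6),L(),Q.T@ctrl.get_wrist_force())
print("in",ctrl.movel(W(-.133+.008,.0008,Z),vel=.03,contact_N=4),L(),Q.T@ctrl.get_wrist_force())
y=L()[1];x=L()[0]
r=[]
for s in(1,-1):
    h=ctrl.movel(W(x,y+s*.006,Z),vel=.012,contact_N=3);l=L();r.append(l[1]);print(s,h,l,Q.T@ctrl.get_wrist_force())
    ctrl.movel(W(x,y,Z),vel=.03)
print("centre",np.mean(r),L(),Q.T@ctrl.get_wrist_force(),ctrl.get_t())
E
python3 run4.py
```

```text
False [-0.1374  0.0007  0.0808] [-0.2214 -1.5523 -2.1111]
in False [-0.125   0.0008  0.081 ] [-0.5332 -0.5685 -2.5732]
1 False [-0.1251  0.0065  0.0809] [ 0.5915 -0.7436 -1.347 ]
-1 True [-0.1251 -0.0034  0.0808] [ 0.7246  2.6483 -0.9147]
centre 0.001591161478521709 [-0.1252  0.0002  0.0805] [ 0.3482  0.275  -1.7448] 16.5917
```

```bash
cat > look.py <<'E'
from ov import *
import sys
def look(tag,gx,zoff=.0195,b=None,flip=0):
    tp=np.array(ctrl.get_tcp_pos());e=np.array(ctrl.get_ee_rot()); yaw=np.arctan2(-e[1,0],-e[0,0]); gp=np.array([*(tp[:2]+gx*np.array([np.cos(yaw),np.sin(yaw)])),yaw])
    a=np.linspace(-np.pi/2,np.pi/2,15); N=[(.091+.015*np.cos(t),.015*np.sin(t)) for t in a]
    zb=tp[2]-zoff;o=[]
    for z in(zb,zb+.008): o.append((place(gp,[(.06,-.015,z)]+[(x,y,z) for x,y in N]+[(.06,.015,z)]),(0,140,255))); o.append((rect(gp,-.09,-.06,.018,z),(0,140,255)))
    for n,bx in(("top",(160,125,75,65,8)),("scene",(250,160,65,45,10))):
        i=ctrl.get_image(n); cv2.imwrite(f"pics/raw{tag}_{n}.png",i["image"][:,:,::-1]); overlay(i["image"],i,blockpolys(b)[:2]+o,*bx,f"m{tag}_"+n); overlay(i["image"],i,[],*bx,f"n{tag}_"+n)
if __name__=="__main__":
    b,g,m=pickle.load(open("poses.pkl","rb")); look("4",.027,b=b)
E
python3 look.py
```

```text
(no output)
```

View pics/m4_top.png

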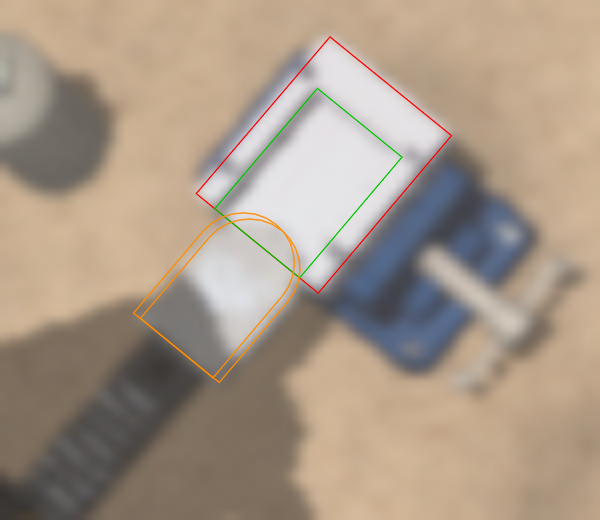

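View pics/n4_scene.png

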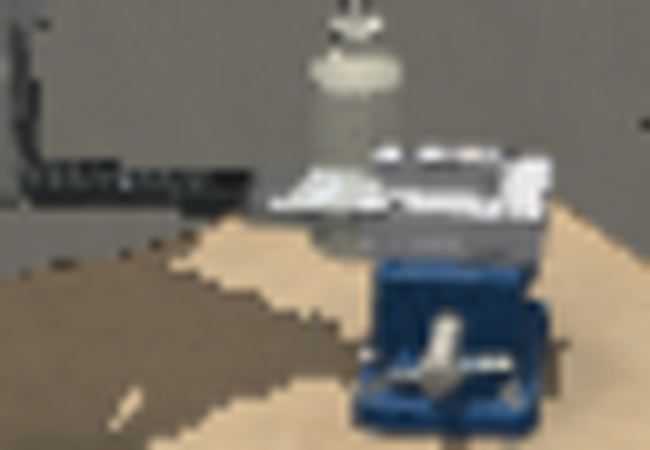

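View pics/n4_top.png

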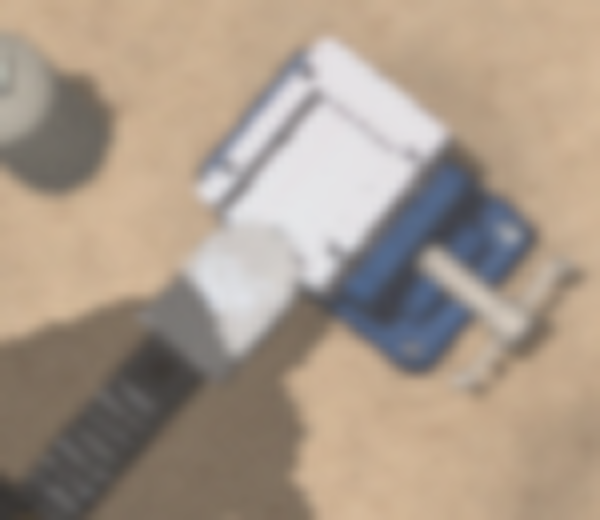

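```bash
cat > run5.py <<'E'
from h import *
np.set_printoptions(precision=4,suppress=True)
b,g,m=pickle.load(open("poses.pkl","rb"))
M=np.array([b[0],b[1],0]); Q=Rz(b[2])
def W(x,y,z): return M+Q@[x,y,z]
def L(): return Q.T@(np.array(ctrl.get_tcp_pos())-M)
Z=.081
ctrl.movel(W(-.125,.0022,Z),vel=.03)
print("in",ctrl.movel(W(-.117,.0022,Z),vel=.02,contact_N=4),L(),Q.T@ctrl.get_wrist_force())
y=L()[1];x=L()[0]
r=[]
for s in(1,-1):
    h=ctrl.movel(W(x,y+s*.006,Z),vel=.012,contact_N=3);l=L();r.append(l[1]);print(s,h,l,Q.T@ctrl.get_wrist_force())
    ctrl.movel(W(x,y,Z),vel=.03)
print("centre",np.mean(r),L(),Q.T@ctrl.get_wrist_force(),ctrl.get_t())
E
python3 run5.py
```

```text
in False [-0.1169  0.0021  0.081 ] [-0.2557  0.2948 -1.5592]
1 True [-0.1177  0.0052  0.0797] [ 0.4477 -1.2308 -0.7049]
-1 True [-0.1171 -0.0004  0.0807] [ 0.8703  2.4563 -2.0832]
centre 0.002366310716508315 [-0.1171  0.0016  0.0805] [ 0.2679  0.0673 -2.0614] 18.9333
```

```bash
cat > run6.py <<'E'
from run5 import *
E
sed -n '1,8p' run5.py > k.py
cat > run6.py <<'E'
from k import *
from look import look
ctrl.movel(W(-.117,.0024,Z),vel=.03)
for x in(-.105,-.095): print(x,ctrl.movel(W(x,.0024,Z),vel=.03,contact_N=8),L(),Q.T@ctrl.get_wrist_force())
print("home",ctrl.movel(W(-.072,.0024,Z),vel=.025,contact_N=7),L(),Q.T@ctrl.get_wrist_force())
ctrl.hold(.25)
print(L(),Q.T@ctrl.get_wrist_force(),ctrl.get_t(),ctrl.get_moment())
look("6",.027,b=b)
E
python3 run6.py
```

```text
-0.105 False [-0.1049  0.0023  0.081 ] [-0.3049 -0.3702 -1.0102]
-0.095 False [-0.0949  0.0024  0.081 ] [-0.1855  0.4078 -1.8758]
home True [-0.0863  0.0017  0.0799] [ 0.4269  0.5255 -1.5469]
[-0.0865  0.0015  0.0795] [ 1.1546  1.4379 -0.1265] 21.6083 [-0.0508 -0.2775  0.1212]
```

View pics/m6_top.png

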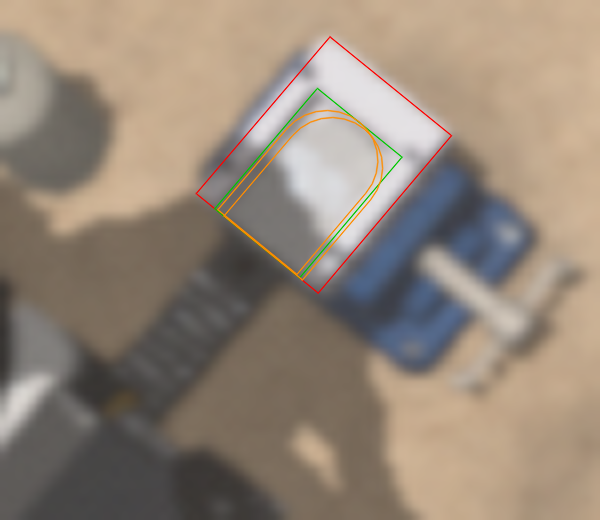

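View pics/n6_scene.png

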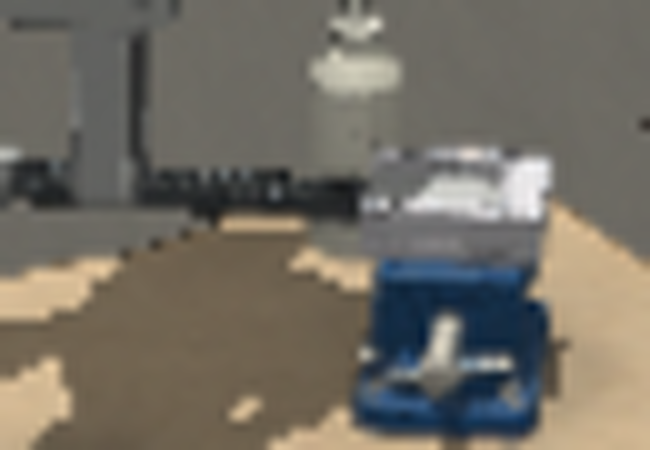

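```bash
cat > run7.py <<'E'
from k import *
from look import look
print("push",ctrl.movel(W(-.078,.0022,Z),vel=.02,contact_N=12),L(),Q.T@ctrl.get_wrist_force())
ctrl.hold(.15)
print(L(),Q.T@ctrl.get_wrist_force(),ctrl.get_t(),ctrl.get_opening())
look("7",.027,b=b)
E
python3 run7.py
```

```text
push True [-0.086   0.0016  0.0797] [ 0.7447  1.1865 -0.2715]
[-0.086   0.0014  0.0792] [0.6057 1.55   0.1674] 25.2833 0.20833653171194486
```

View pics/n7_top.png

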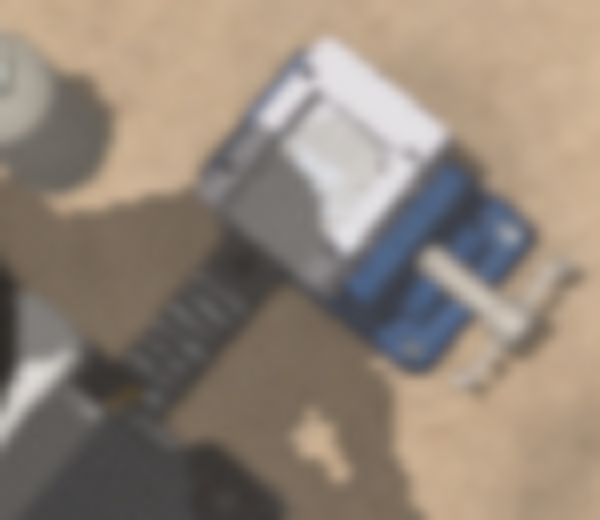

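```bash
cat > run8.py <<'E'
from k import *
from look import look
ctrl.movel(W(-.086,.0020,.080),vel=.03)
print(ctrl.movel(W(-.165,.0020,.0805),vel=.09,contact_N=10),L(),Q.T@ctrl.get_wrist_force())
ctrl.movel(W(-.19,.002,.19),vel=.2)
ctrl.move_ptp(W(-.15,.0005,.15),tool(b[2]))
ctrl.movel(W(-.10,.0005,.0808),vel=.12)
ctrl.hold(.1);print(L(),ctrl.get_t(),ctrl.get_joint_positions(),ctrl.get_opening())
tp=np.array(ctrl.get_tcp_pos())
from ov import *
yaw=b[2]+np.pi; gp=np.array([*(tp[:2]+.026*np.array([np.cos(yaw),np.sin(yaw)])),yaw])
o=[(rect(gp,-.09,-.06,.018,z),(0,140,255)) for z in(tp[2]-.0195,tp[2]-.0115)]
for n,bx in(("top",(160,125,75,65,8)),("scene",(250,160,65,45,10))):
    i=ctrl.get_image(n); overlay(i["image"],i,o,*bx,f"m8_"+n)
E
python3 run8.py
```

```text
False [-0.1646  0.0022  0.0805] [-0.1722 -0.2326 -1.5519]
[-0.1002  0.001   0.0817] 33.5667 [0.3119 0.4496 1.6096 0.0002 1.0809 2.5479] 0.20816824360853012
```

View pics/m8_top.png

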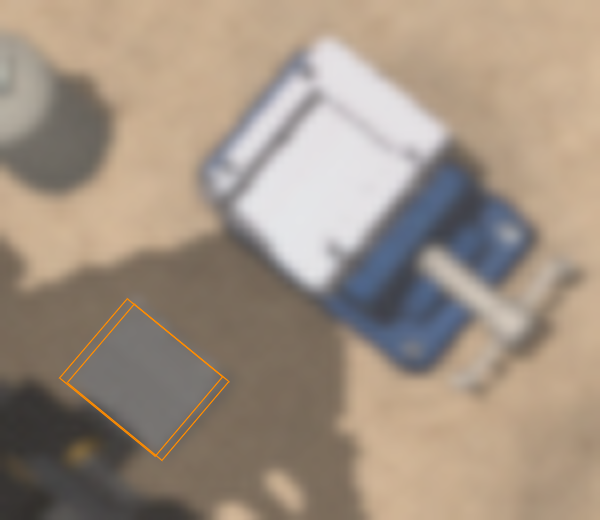

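View pics/m8_scene.png

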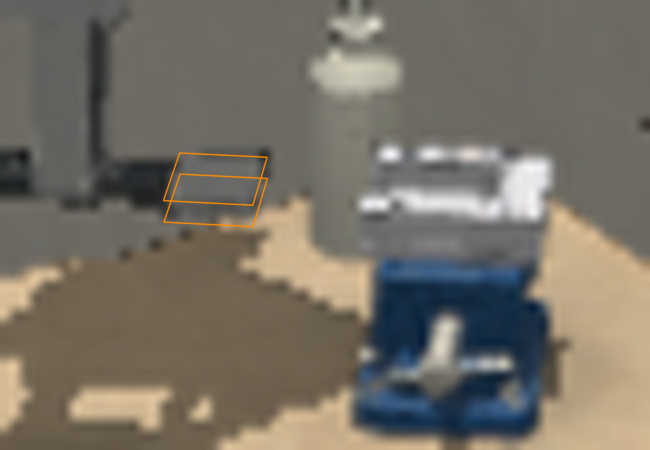

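```bash
cat > run9.py <<'E'
from k import *
from look import look
print(ctrl.movel(W(-.075,.001,.0808),vel=.06,contact_N=5),L())
print("touch",ctrl.movel(W(-.056,.001,.0808),vel=.03,contact_N=5),L(),Q.T@ctrl.get_wrist_force())
l=L()
ctrl.movel(W(l[0]+.003,.001,.0808),vel=.02); print(L(),Q.T@ctrl.get_wrist_force())
ctrl.hold(.3);print(L(),Q.T@ctrl.get_wrist_force(),ctrl.get_t(),ctrl.get_opening())
look("9",.026,b=b)
E
python3 run9.py
```

```text
False [-0.0753  0.0009  0.0807]
touch True [-0.0647  0.      0.0797] [-0.3132  0.5235 -2.3794]
[-0.064   0.0002  0.0799] [-4.7077 -0.0811 -2.044 ]
[-0.064   0.0002  0.08  ] [-5.5513 -0.4527 -2.648 ] 36.7583 0.20685403522208493
```

View pics/n9_top.png

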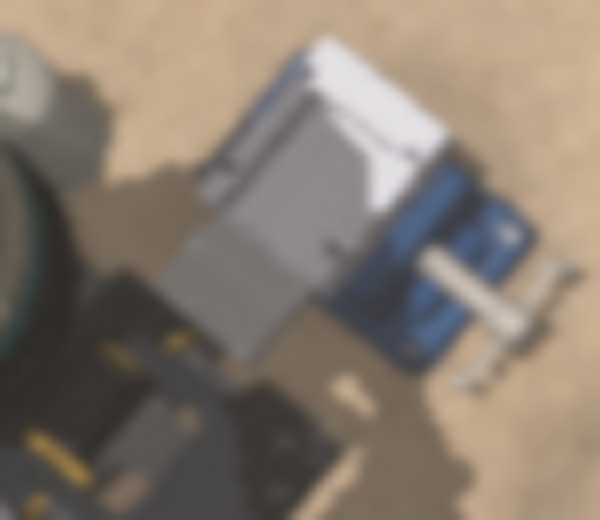

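View pics/n9_scene.png

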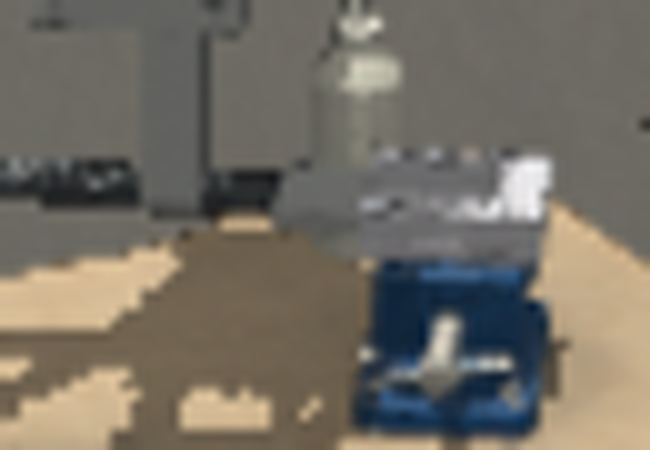

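```bash
cat > run10.py <<'E'
from k import *
ctrl.movel(W(-.15,.001,.085),vel=.12)
ctrl.movel(W(-.19,.001,.17),vel=.2)
R=tool(m[2]); A=np.array([m[0],m[1],0]); V=lambda x,y,z:A+Rz(m[2])@[x,y,z]
ctrl.move_ptp(V(.034,0,.09),R)
ctrl.movel(V(.034,0,.030),vel=.1); ctrl.hold(.1)
print(ctrl.get_t(),ctrl.get_tcp_pos(),ctrl.get_wrist_force())
print("down",ctrl.movel(V(.034,0,.0195),vel=.015,contact_N=2.5),ctrl.get_tcp_pos(),ctrl.get_wrist_force(),ctrl.get_moment(),ctrl.get_t())
for n,s in(("top",np.s_[180:300,230:330]),("scene",np.s_[190:290,210:340])):
    i=ctrl.get_image(n)["image"][s][:,:,::-1];cv2.imwrite(f"pics/q_{n}.png",cv2.resize(i,None,fx=5,fy=5,interpolation=2))
E
python3 run10.py
```

```text
42.1583 [0.4903 0.0016 0.0307] [-0.3821 -0.4143 -1.9458]
down True [0.4895 0.0015 0.0216] [-0.4114 -0.9562  4.8856] [-0.043   0.1696 -0.0359] 42.725
```

View pics/q_top.png

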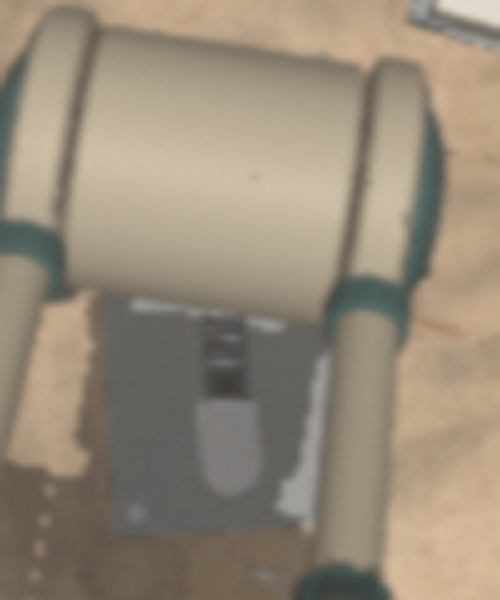

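View pics/q_scene.png

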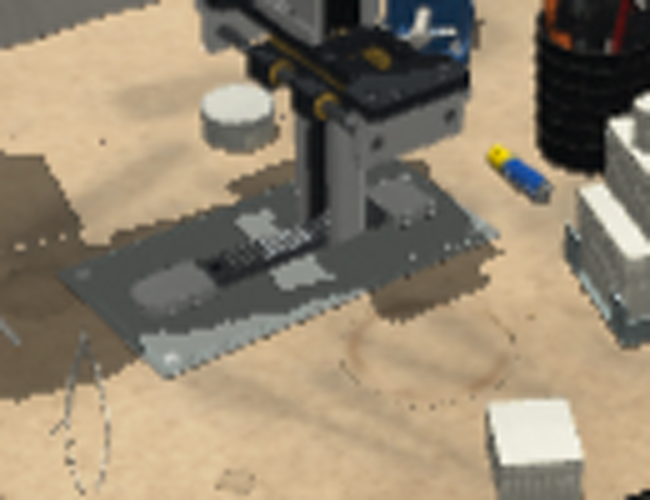

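Gauge lies on the mat, both ends well inside. I release it and retreat.

```bash
cat > run11.py <<'E'
from k import *
ctrl.move_gripper(.5)
p=np.array(ctrl.get_tcp_pos()); ctrl.movel(p+[0,0,.1],vel=.1)
ctrl.move_ptp([.25,.25,.25],ctrl.get_ee_rot()); ctrl.hold(.2)
print(ctrl.get_t(),ctrl.get_wrist_force())
for n,s in(("top",np.s_[110:310,140:400]),("scene",np.s_[150:300,180:390])):
    i=ctrl.get_image(n)["image"][s][:,:,::-1];cv2.imwrite(f"pics/f_{n}.png",cv2.resize(i,None,fx=3,fy=3,interpolation=2))
E
python3 run11.py
```

```text
55.5583 [-0.0983  1.0696 -0.2235]
```

View pics/f_top.png

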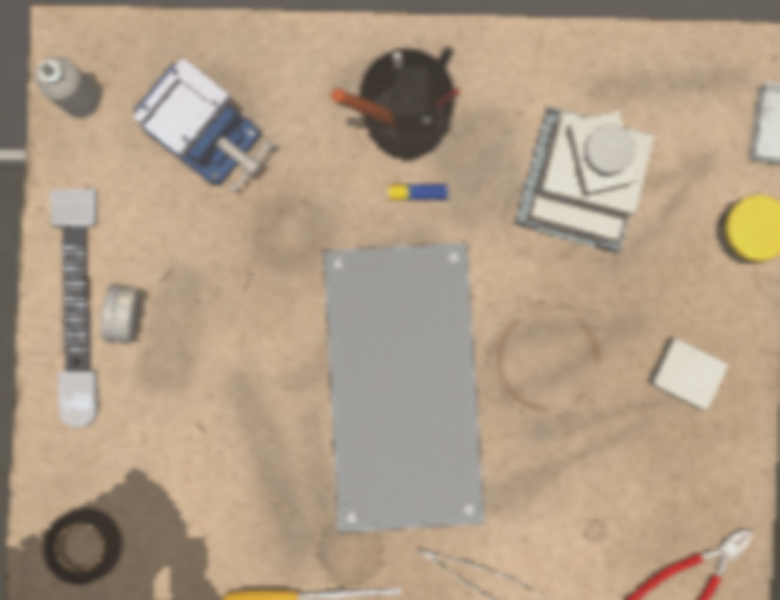

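View pics/f_scene.png

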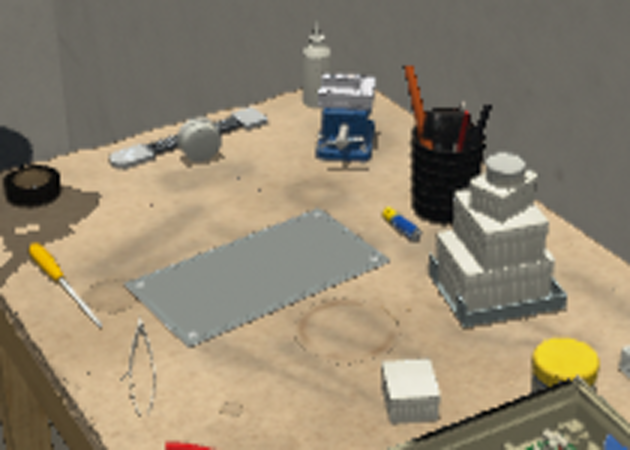

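```bash
python3 - <<'E'
from h import *
np.set_printoptions(precision=4,suppress=True)
print(ctrl.get_t(),ctrl.get_opening(),ctrl.get_tcp_pos(),ctrl.get_joint_positions(),ctrl.get_dq())
print(ctrl.get_ee_rot())
i=ctrl.get_image("scene")["image"];cv2.imwrite("pics/e1.png",cv2.resize(i[:300,:400,::-1],None,fx=2,fy=2))
i=ctrl.get_image("top")["image"][150:270,140:220];cv2.imwrite("pics/e2.png",cv2.resize(i[:,:,::-1],None,fx=5,fy=5,interpolation=2))
E
```

```text
55.6583 0.5020457210671236 [0.2507 0.2501 0.2497] [ 0.5855 -0.0828  1.8548  0.0015  1.3732  2.0836] [ 0.0021 -0.0045  0.0038  0.0003  0.0029 -0.0013]
[[ 0.9974  0.0723 -0.0039]
 [ 0.0723 -0.9974 -0.0008]
 [-0.0039  0.0005 -1.    ]]
```

View pics/e1.png

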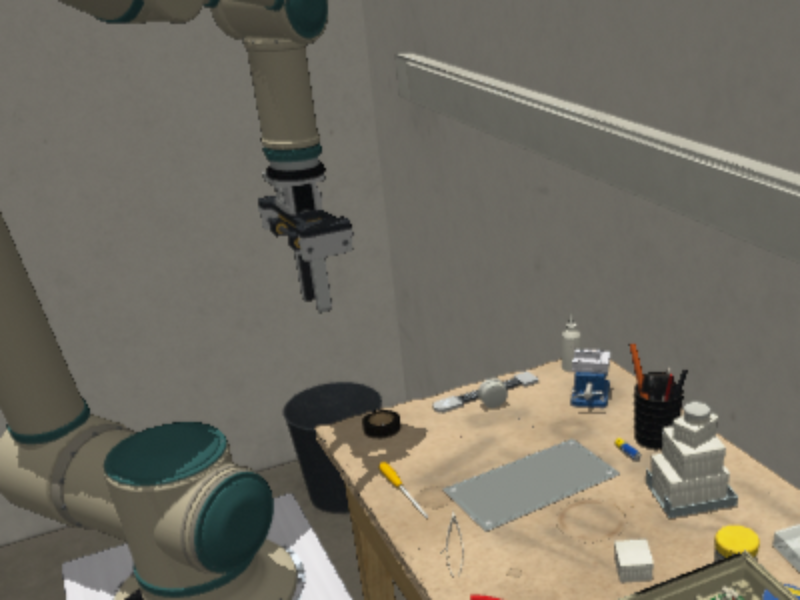

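View pics/e2.png

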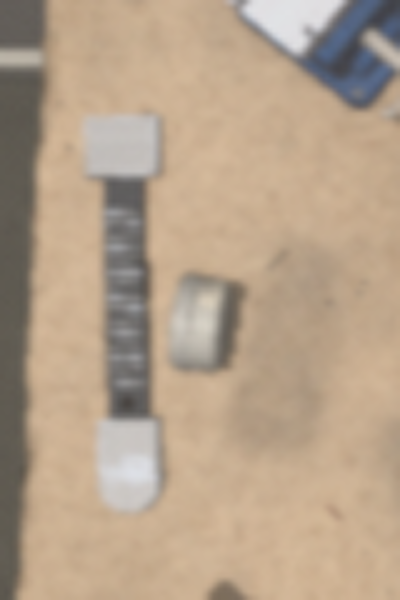

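```bash
python3 - <<'E'
from ov import *
np.set_printoptions(precision=4,suppress=True)
T=cams()["top"]
q=lambda p:crop2px(p,140,150,5)
L=[(-.06,.018,.008),(-.06,-.018,.008),(-.09,-.018,.008),(-.09,.018,.008),(.106,0,.008),(-.06,.01,.008),(.06,.01,.008),(-.06,-.01,.008),(.06,-.01,.008)]
# gauge x points to go end = image down = world -x; gauge +y then = world -y = image right
px=q([(160,179),(88,179),(85,117),(159,115),(130,512),(145,179),(150,418),(106,179),(109,418)])
g,r=fit([(T,L,px)],[.46,.28,np.pi]);print(g,np.degrees(g[2]),r.round(2).tolist())
np.save("g2.npy",g)
i=ctrl.get_image("top"); overlay(i["image"],i,[(rect(g,-.09,-.06,.018,.008),(0,0,255)),(rect(g,-.06,.06,.01,.008),(0,160,0)),(rect(g,-.046,-.03,.01,.008),(255,0,0)),(rect(g,-.046,-.03,.036,.02),(255,0,0))],140,150,80,120,5,"e3")
m=pickle.load(open("poses.pkl","rb"))[2]
G=place(g,[(-.038,0,.0195)])[0]; R=tool(g[2]-np.pi)
print(G,ctrl.ik(G,R),ctrl.ik(G+[0,0,.05],R),ctrl.ik(place(m,[(.046,0,.0225)])[0],tool(m[2])),ctrl.get_t())
E
```

```text
[0.522  0.2677 3.2008] 183.3928155224865 [[0.19, -0.72], [-0.09, -0.16], [0.29, 0.2], [0.14, 0.05], [0.16, 0.57], [-0.07, -0.6], [-0.09, 0.29], [-0.43, -0.28], [-0.12, 0.63]]
[0.56   0.27   0.0195] [ 0.3374  0.5152  1.676  -0.      0.9504  1.849 ] [ 0.3374  0.4621  1.6226 -0.      1.0569  1.849 ] [-0.134   0.3707  1.9452 -0.      0.8258  1.3637] 55.8083
```

View pics/e3.png

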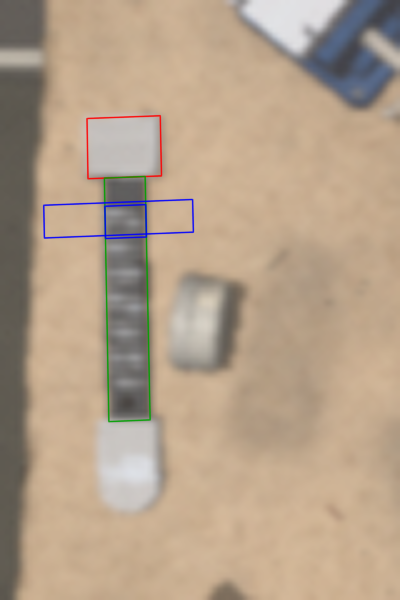

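```bash
cat > r1.py <<'E'
from h import *
np.set_printoptions(precision=4,suppress=True)
g=np.load("g2.npy"); G=place(g,[(-.038,0,.0205)])[0]; R=tool(g[2]-np.pi)
ctrl.movel(G+[0,0,.035],R,vel=.4); print(ctrl.get_t(),ctrl.get_tcp_pos()-G)
ctrl.movel(G,vel=.12); print(ctrl.get_t(),ctrl.get_tcp_pos()-G,ctrl.get_wrist_force())
ctrl.move_gripper(0); print(ctrl.get_t(),ctrl.get_opening(),ctrl.get_wrist_force())
E
python3 r1.py
```

```text
56.875 [-0.0012 -0.0001  0.0355]
57.3167 [-0.0006  0.0003  0.001 ] [ 0.0335  0.1786 -0.6212]
57.8667 0.2029042551683342 [0.2644 0.7867 3.3508]
```

```bash
cat > r2.py <<'E'
from h import *
np.set_printoptions(precision=4,suppress=True)
m=pickle.load(open("poses.pkl","rb"))[2]
p=np.array(ctrl.get_tcp_pos()); V=lambda z:place(m,[(.046,0,z)])[0]
ctrl.movel(p+[0,0,.085],vel=.22); print(ctrl.get_t(),ctrl.get_opening(),ctrl.get_wrist_force())
ctrl.movel(V(.085),tool(m[2]),vel=.33); print(ctrl.get_t(),ctrl.get_tcp_pos()-V(.085))
ctrl.movel(V(.0235),vel=.13); print(ctrl.get_t(),ctrl.get_opening(),ctrl.get_tcp_pos()-V(.0235),ctrl.get_wrist_force())
for n,s in(("top",np.s_[180:300,230:330]),("scene",np.s_[190:290,210:340])):
    i=ctrl.get_image(n)["image"][s][:,:,::-1];cv2.imwrite(f"pics/s_{n}.png",cv2.resize(i,None,fx=5,fy=5,interpolation=2))
E
python3 r2.py
```

```text
58.4083 0.20830782766353279 [-0.4681 -0.3806 -2.0333]
59.3917 [-0.0002  0.0007 -0.0005]
60.0167 0.20913910746774783 [ 0.0002  0.0011 -0.0002] [ 0.2723 -0.5775 -1.2717]
```

View pics/s_scene.png

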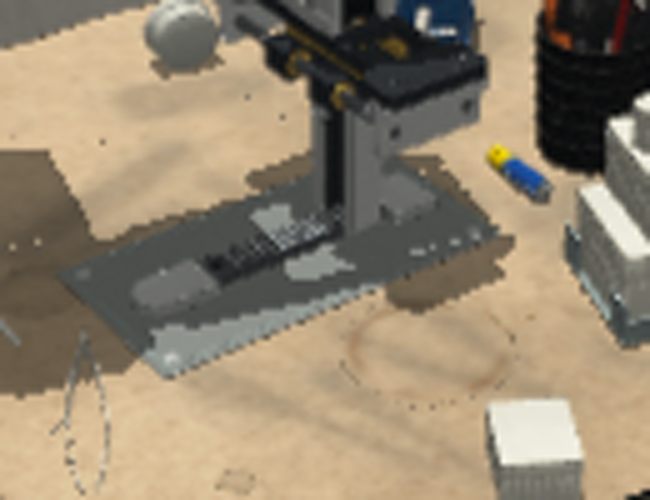

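View pics/s_top.png

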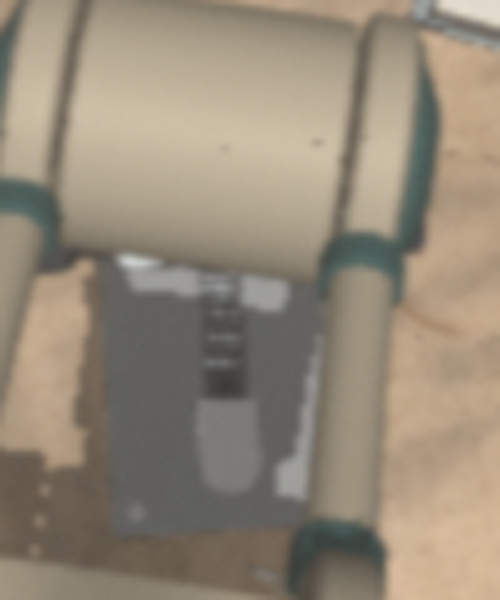

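```bash
python3 - <<'E'
from h import *
np.set_printoptions(precision=4,suppress=True)
p=np.array(ctrl.get_tcp_pos())
ctrl.move_gripper(.4); print(ctrl.get_t(),ctrl.get_opening(),np.array(ctrl.get_tcp_pos())-p,ctrl.get_wrist_force())
i=ctrl.get_image("scene")["image"][190:290,210:340][:,:,::-1];cv2.imwrite("pics/u.png",cv2.resize(i,None,fx=5,fy=5,interpolation=2))
E
```

```text
60.6167 0.3974768027649178 [-0.0003 -0.0007 -0.    ] [-0.3103 -0.019   0.5749]
```

View pics/u.png

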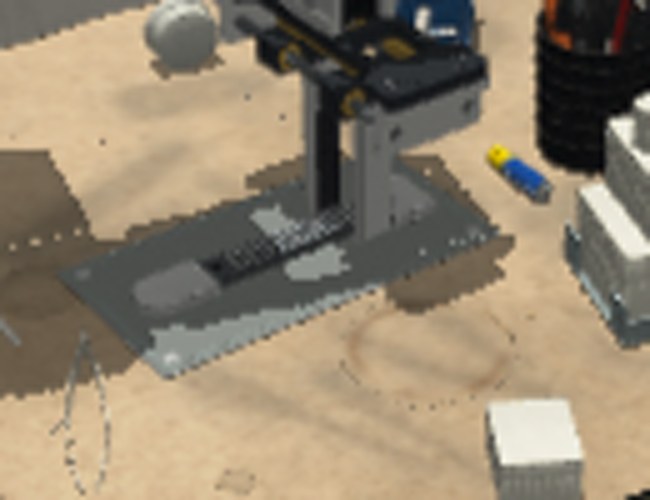

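```bash
python3 - <<'E'
from h import *
np.set_printoptions(precision=4,suppress=True)
p=np.array(ctrl.get_tcp_pos())
ctrl.movel(p+[0,0,.07],vel=.14); print(ctrl.get_t(),ctrl.get_wrist_force())
for n,s in(("top",np.s_[110:310,140:400]),("scene",np.s_[150:300,180:390])):
    i=ctrl.get_image(n)["image"][s][:,:,::-1];cv2.imwrite(f"pics/v_{n}.png",cv2.resize(i,None,fx=3,fy=3,interpolation=2))
E
```

```text
61.3167 [0.2468 0.3124 0.4846]
```

View pics/v_scene.png

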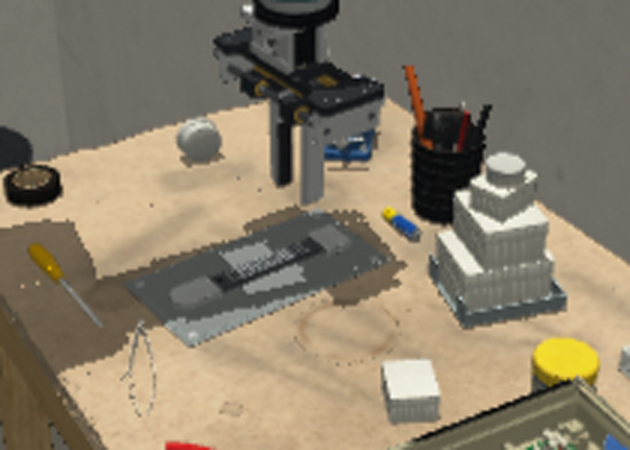

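View pics/v_top.png

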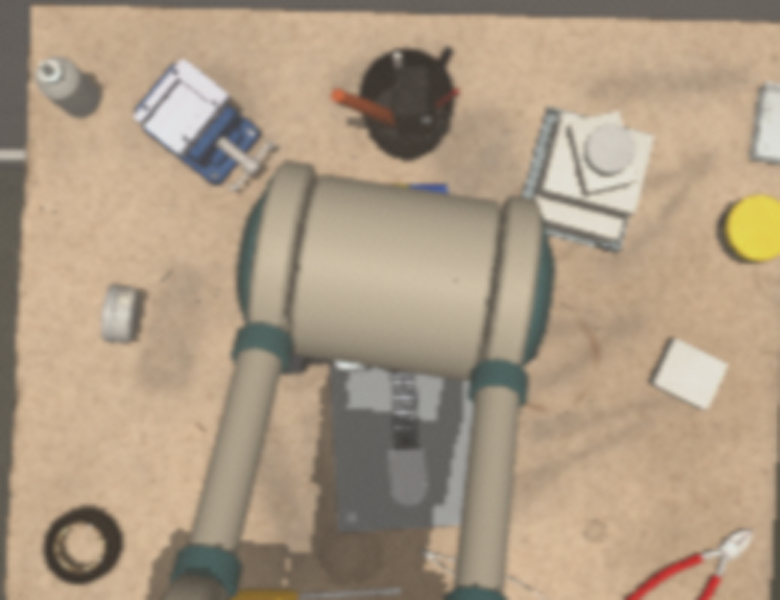

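The gauge lies flat on the mat with the gripper clear above it, and the stack stands. Handing in.

```bash
python3 -c "
from plant import ctrl
ctrl.job_done();print(ctrl.get_t())"
```

```text
the job is handed in; nothing more can be done
the job is handed in; nothing more can be done
```

The job is handed in at about 61.3 s of 64 s. The gauge lies on the mat and all the checks were made, but I made one mistake on the way: a loose grey tin that is not part of the job was knocked over.

- **Drawing the gauge:** it came out through the notch. The images show the stack upright in its order and settled in the tray, with no sign of the robot touching it.
- **Go check:** I centred the nose in the mouth by touch and pushed it in until it met the end wall, confirmed with over 12 N. At that point the gauge's nose was about 46 mm in, by the camera-based position of the mouth.
- **No-go check:** I turned the gauge round and pressed its square end on the mouth with about 5.5 N. It stopped at the mouth and did not enter.
- **Final state:** in the last pictures the gauge lies flat on the mat with both ends inside it, and the gripper is open and clear above it. The stack is standing, and the named bystanders look unmoved. I did not measure their displacement.

**What went wrong:** a helper file I reused still held a leftover move command that sent the arm to the groove mouth each time it ran.
- **Go check:** the gauge was drawn part-way out of the groove and pushed home again.
- **Release on the mat:** the arm carried the gauge off the mat and dropped it from about 60 mm at the left of the bench. The loose grey tin there (the tin's look-alike) was tipped on its side, and I left it lying, so "leave everything else where it is" was not fully met.
- **Recovery:** I picked the gauge up again and laid it properly on the mat, checking the release in pictures.

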